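Swap samples at the angled stage and hold the fresh one flush

ROBOT

A 6-joint arm with a two-finger parallel gripper is mounted at the origin on the work surface. World frame = base frame: x ahead of the robot, y to its left, z up, the work surface at z = 0. Lengths are in m, angles in rad, forces in N, time in s.
With the tool pointing down it reaches from about 0.325 to 0.775 m from the base axis. Payload 5.5 kg.
Tool frame: the origin (TCP) lies on the centre line of the jaws, within the pads' length; the fingertips stand 25 mm ahead of it and the grasp point (between the pads) lies 6 mm ahead of it (arm.tip_reach is the distance from the TCP to the fingertips, in m); z points along the fingers, y is the direction in which the jaws open and shut (so a half turn about z gives the same grasp; the last joint's range is limited). The gripper opens to 88 mm and grips with 3 to 60 N. Pads are 20 mm wide; open, the fingers measure 115 mm over their backs; the gripper's body (75 mm by 178 mm) begins 61 mm behind the grasp point.
Start: joints at [1.083, 0.091, 1.231, -0, 1.82, -0.057], TCP at [0.251, 0.545, 0.218] pointing down, gripper open.
Joint ranges: [-2.87, 2.87], [-0.86, 2.18], [0.17, 2.46], [-1.51, 4.65], [0.06, 2.69], [-2.65, 2.65]. Speed limits (rad/s): [2.57, 2.57, 3.01, 3.14, 3.14, 3.14].

INTERFACE

Orientations are given as a rotation vector (axis times angle).
In Python, from workcell import arm gives the robot as it stands.
- The arm moves only by the tool send_rows, never from a script. Its arguments are lists of equal length, an entry for each row: "claw": the closure, from 0 (fully open) to 1 (shut); "translation": the shift along the tool's x, y, z in m, a list of three; "yaw": the turn about the tool's z in rad. In form: {"claw": [claw, ...], "translation": [[dx, dy, dz], ...], "yaw": [yaw, ...]}. A call has 1 to 20 rows; each row is the pose to reach, as a shift and turn from the pose measured when the call began, along the tool's axes at that moment; what a row does not reach only later rows make up. A row lasts 1/10 s, in which the tool goes at most 50 mm and 8.59 degrees, less where a joint would pass 70% of its speed; a pose out of reach is approached as far as the arm can. A call with a gripper value outside its range is refused whole. The fingers move at their own pace and stop on an object; the grip force is fixed at half the most. Time passes only in rows, so rows that repeat a pose let the fingers close. It gives the time, the measured TCP pose, the force and the opening at its end, in the units of the state.
- arm.get_obs(): the state, without advancing time (a new reading comes with each control period).
- arm.camera(name): name is "scene" or "top"; returns a dict with "img" (400x640x3 uint8, blue, green, red), "mtx" (3x3 intrinsics, pixels), "dist_coeffs" ([k1, k2, p1, p2, k3] as OpenCV has them; the pictures are not rectified), "xyz" and "attitude" of the camera in the world. Camera axes: x right, y down, z forward; pixel columns grow to the right and rows downward; lengths in m; the calibration is good to about 2 mm. A picture is of the moment at which its call begins. There is no depth.
- arm.job_done(): hands the job in, once; it reports no verdict.
Trained networks look in a picture, given as the dict that the camera call returned (one of the last four; its "shot" number tells which), for a name from the list of things; names that differ only in an ending like _2 or _b are one class to them, and where a whole thing is asked for, a point or a joint stands for the part that bears it (a point fixed in the world has none). Each returns a list of dicts, best first, with "confidence" (0 to 1); they miss things now and then, are a little off and sometimes report something else, mostly with a low value. They report only what shows in the picture. A call takes as long as a camera call. They do not tell look-alikes from the thing itself.
- arm.recognise(picture, name): "rect" ([left, top, right, bottom] in pixels, round what is visible of it).
- arm.cut_out(picture, name): "pixels" (400x640 bool, what is visible of it) and "rect" ([left, top, right, bottom] in pixels, round what is visible of it).
The state is a dict: "time": time; "qpos": joint angles; "qd": joint speeds; "joint_efforts": joint torques, N m; "tcp_pos": TCP position; "eef_rot": TCP orientation; "force": force on the tool from outside, world axes, zero at the start; "ft_torque": the same for the moment, N m; "gripper_width": opening from 0.0 (shut) to 1.0 (fully open).
Only numpy, scipy, OpenCV 4.12 (cv2) and the standard library are available. Lean on these libraries where they do the work, as an engineer would, in place of code of your own. Each camera call takes 0.05 s, during which the arm holds its last target. There are 200 camera calls.

TASK

Change samples at the angled stage: first put the loose tested block squarely on top of the pile of two tested blocks and let go of it. Then take the fresh block from the cork mat, tilt it to match the sloping face of the stage, lengthways up the slope and centred on the face, and press it gently flush so that the sprung face sinks to about half of its travel. Finish while still gripping the block and holding it pressed there, and leave the bottle, the steel disc and the brush alone.

Things in the scene. Friction and masses are not known exactly. Their poses are not given: they have to be found in the camera images.
- fresh: Fresh sample: a plain bare aluminium block 70 x 44 x 22 mm (x, y, z), about 0.18 kg, no marks, lying flat on the cork mat (100 x 80 mm, 4 mm thick, fixed; its edges parallel to the block's to within 0.1 rad). Origin at the centre of the underside, x along the 70 mm length, y across the 44 mm width, z up through the block.
- tested: Tested sample to be stacked: the same 70 x 44 x 22 mm aluminium block with three round dark burn spots (15 mm) on its top, lying alone flat on the bench. Origin at the centre of the underside, x along its length, z up.
- pile_low: Lower block of the pile of two tested blocks, 70 x 44 x 22 mm, flat on the bench. Loose. Origin at the centre of the underside, x along its length, z up.
- pile_top: Upper block of the pile, the same size, with three burn spots on top, lying squarely and loose on the lower one; its top is 22 mm above its origin, 44 mm above the bench. Origin at the centre of its underside, x along its length, z up.
- stage_face (a point): Centre of the sloping steel face, on its surface (black disc, 14 mm), about 120 mm above the bench. The face is 80 mm up the slope (x points up the slope) by 42 mm across (y, level); z is its outward normal, leaning 0.25 to 0.6 rad from vertical towards the robot side, locked, different each time. The head under it is no wider: fingers have free room left and right, 20 mm below the face.
- stage_pad (a joint): How far the sprung face has sunk straight into the stage, along its normal (m): 0 free, 0.008 bottomed. The spring pushes back with about 2.4 N at first touch plus 1.2 N per mm (7 N at half travel). The point on the face sinks with it. The face itself does not tilt.
- wash_bottle: Bystander: white bottle 64 mm across, 160 mm tall, standing on the bench. Origin at the centre of its underside.
- ref_disc: Bystander: steel disc 40 mm across, 25 mm high, on the bench. Origin at the centre of its underside.
- brush: Bystander: hand brush lying on the bench, clear of the work. Origin near its middle.
- stage: The angled sample stage, fixed: a round navy drum 110 mm across and 45 mm high with two small brackets up to 102 mm high that carry the tilting grey head and its sprung face. Origin at the centre of the drum's underside; the face slopes down towards its -x side, y is level across the face.
Things that resemble listed ones, but are neither listed nor needed, are in the scene too. Leave any green or red look-alike of the fresh alone. Leave any blue look-alike of the tested alone.

How it is judged:
On the way, in this order (a step that is already met when the one before it is completed fails the run):
1. the tested block lies squarely on the pile of two and is let go (x of tested in the frame of pile_top between -0.006 and 0.006 m and y of tested in the frame of pile_top between -0.006 and 0.006 m and z of tested in the frame of pile_top between 0.019 and 0.025 m and angle between the x axis of tested and the x axis of pile_top, either way round below 0.12 rad and angle between the z axis of tested and the z axis of pile_top, either way round below 0.06 rad and x of pile_top in the frame of pile_low between -0.006 and 0.006 m and y of pile_top in the frame of pile_low between -0.006 and 0.006 m and z of pile_top in the frame of pile_low above 0.019 m and angle between the x axis of pile_top and the x axis of pile_low, either way round below 0.12 rad and angle between pile_low's own z axis and vertical below 0.06 rad and contact force between tested and the fingers below 0.1 N and linear speed of tested below 0.02 m/s), for 0.3 s.
2. the fresh block is gripped and pressed flush on the sloping face (x of fresh in the frame of stage_face between -0.01 and 0.01 m and y of fresh in the frame of stage_face between -0.008 and 0.008 m and z of fresh in the frame of stage_face between -0.0025 and 0.0025 m and angle between the z axis of fresh and the z axis of stage_face, either way round below 0.05 rad and angle between fresh's own z axis and vertical below 1.2 rad and angle between the x axis of fresh and the x axis of stage_face, either way round below 0.14 rad and value of joint stage_pad between 0.002 and 0.0065 m and contact force between fresh and stage above 3 N and contact force between fresh and the fingers above 2 N and linear speed of fresh below 0.02 m/s), for 0.3 s.
At the end, for the whole second after the job is handed in: Tested block at rest on the pile, released, each block within 6 mm and 0.12 rad of the one below. Fresh block gripped, at rest, flush on the face: tilt within 0.05 rad, yaw 0.14 rad, centre 10 mm along and 8 mm across, gap under 2.5 mm, pressing over 3 N, face sunk 2 to 6.5 mm (all of step 1 and all of step 2); the arm keeps its last pose, push and grip.
It fails at once if the bottle is disturbed (moved more than 30 mm) (distance of wash_bottle from where it was at the start of the episode above 0.03 m).
It fails at once if the steel disc is disturbed (moved more than 30 mm) (distance of ref_disc from where it was at the start of the episode above 0.03 m).
It fails at once if the brush is disturbed (moved more than 30 mm) (distance of brush from where it was at the start of the episode above 0.03 m).
It fails at once if the stage or the fresh block is rammed (over 25 N between them) (contact force between fresh and stage above 25 N).
It also fails if it takes over 59 s, if anything falls off the work surface, if the arm or the gripper's body presses on something with over 40 N, if the wrist force passes 120 N, or if a joint passes its speed limit or range.

## Working session

There is one attempt and no reset: what is moved stays moved. The work goes in short steps, Python scripts to look and compute and a tool call to move; the robot and the scene stay as the last step left them, time stands still between calls to the robot, and variables do not carry over. Pictures are saved under pics/ and viewed, about 8 in all and at most 12, crops included, and the job is handed in when it is done.

Besides the shell and the picture viewer there is one more tool, called after "Request:" as a command line: name --pt "numbers of a row" for each row, then --argument value for the rest. send_rows: Moves the arm, as the interface text tells. Its arguments: {"type":"object","properties":{"claw":{"type":"array"},"translation":{"type":"array"},"yaw":{"type":"array"}},"required":["claw","translation","yaw"]}

```bash
mkdir -p pics; ls; cat > h.py <<'E'
import numpy as np, cv2
from scipy.spatial.transform import Rotation as R
from workcell import arm
def cam(n):
    c=arm.camera(n); a=np.array(c["attitude"],float)
    c["R"]=R.from_rotvec(a).as_matrix() if a.size==3 else a.reshape(3,3)
    c["K"]=np.array(c["mtx"],float); c["D"]=np.array(c["dist_coeffs"],float); c["C"]=np.array(c["xyz"],float); return c
def ray(c,p):
    u=cv2.undistortPoints(np.array(p,float).reshape(-1,1,2),c["K"],c["D"]).reshape(-1,2)
    return np.c_[u,np.ones(len(u))]@c["R"].T
def atz(c,p,z):
    d=ray(c,p); return c["C"]+d*((z-c["C"][2])/d[:,2])[:,None]
def proj(c,P):
    P=np.array(P,float).reshape(-1,3); Rc=c["R"].T
    return cv2.projectPoints(P,cv2.Rodrigues(Rc)[0],-Rc@c["C"],c["K"],c["D"])[0].reshape(-1,2)
E
python3 - <<'E'
from h import *
print([x for x in dir(arm) if x[0]!='_'])
print(arm.get_obs())
ims=[]
for n in("top","scene"):
    c=cam(n); cv2.imwrite(f"pics/{n}0.png",c["img"]); print(n,c["C"],np.round(c["R"],3).tolist(),c["K"].tolist())
    for t in("fresh","tested","pile_top","stage_face","stage","wash_bottle","ref_disc","brush"):
        print(t,[(np.round(r["rect"]).astype(int).tolist(),round(r["confidence"],2)) for r in arm.recognise(c,t)])
E
```

```text
pics
['PlanningError', 'camera', 'cut_out', 'get_obs', 'job_done', 'recognise', 'tip_reach']
{'time': 0.0, 'qpos': array([ 1.08331958e+00,  9.18544256e-02,  1.23188215e+00, -2.05810223e-06,
        1.81979857e+00, -5.67025678e-02]), 'qd': array([-0.00200255, -0.00098914, -0.00138299, -0.0011101 ,  0.00151014,
       -0.00085721]), 'joint_efforts': array([-1.24033988e-05, -4.46454477e+01, -4.06444931e+01,  6.95607229e-02,
        2.93239590e-02, -1.49102229e-04]), 'tcp_pos': array([0.25040402, 0.54491184, 0.21681166]), 'eef_rot': array([-6.71328066e-01, -3.06849258e+00,  2.93935203e-03]), 'force': array([ 0.70161835, -0.69569897, -0.55887319]), 'ft_torque': array([ 0.02957806, -0.0757804 ,  0.03089135]), 'gripper_width': 1.0042555853651367}
top [0.33475407 0.12145181 1.14490034] [[-0.038, -0.977, 0.21], [-0.999, 0.037, -0.007], [-0.001, -0.21, -0.978]] [[410.43622789025756, 0.0, 317.17744945397465], [0.0, 410.43622789025756, 203.22770871732288], [0.0, 0.0, 1.0]]
fresh [([388, 245, 406, 265], 0.92), ([339, 233, 365, 260], 0.9), ([293, 239, 320, 268], 0.86)]
tested [([228, 240, 257, 263
[... 329 characters left out ...]
, 0.95)]
scene [ 1.33121051 -0.51436024  0.73092068] [[0.632, 0.415, -0.654], [0.775, -0.337, 0.535], [0.001, -0.845, -0.535]] [[464.51754416134503, 0.0, 332.46827726947146], [0.0, 464.51754416134503, 207.94921998690188], [0.0, 0.0, 1.0]]
fresh [([272, 220, 294, 243], 0.8), ([303, 203, 324, 214], 0.77), ([219, 234, 250, 257], 0.55)]
tested [([392, 196, 410, 215], 0.75), ([353, 188, 375, 204], 0.72), ([350, 209, 378, 231], 0.6)]
pile_top [([171, 267, 200, 297], 0.62)]
stage_face [([306, 216, 336, 233], 0.52)]
stage [([300, 216, 346, 276], 0.81), ([398, 243, 413, 257], 0.29)]
wash_bottle [([239, 286, 269, 365], 0.94)]
ref_disc [([398, 240, 415, 259], 0.54)]
brush [([364, 161, 422, 167], 0.69)]
```

View pics/top0.png

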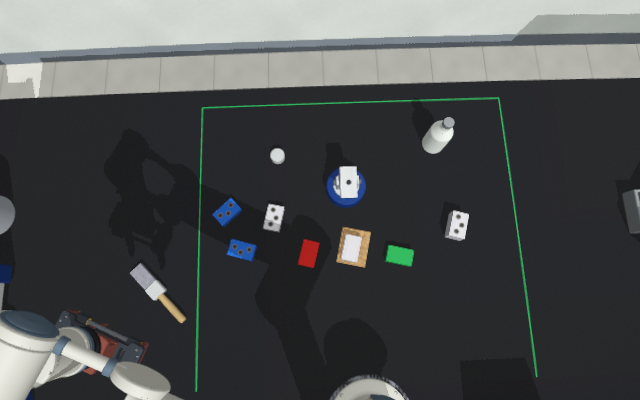

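View pics/scene0.png

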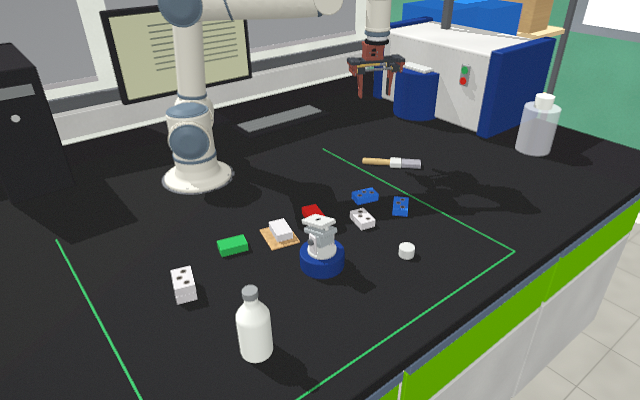

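Top view: the tested block (white, three spots) is at (274,218), with blue look-alikes at (227,211) and (241,250). The pile is at (458,225). The fresh block is bare on the mat at (352,248), with look-alikes red (309,253) and green (400,256). The stage is at (347,185), the bottle at (438,135), the disc at (277,156) and the brush at (158,292). I choose by the description: white with spots alone, and bare on cork.

```bash
cat > fit.py <<'E'
from h import *
from scipy.optimize import minimize
def soft(c,P,roi,s=8):
    x0,y0,x1,y1=roi; p=(proj(c,P)-[x0,y0]+.5)*s
    m=np.zeros(((y1-y0)*s,(x1-x0)*s),np.uint8)
    cv2.fillConvexPoly(m,np.round(cv2.convexHull(p.astype(np.float32))*16).astype(np.int32),255,cv2.LINE_8,4)
    return cv2.resize(m,None,fx=1/s,fy=1/s,interpolation=cv2.INTER_AREA)/255.
def box(x,y,yaw,z0,z1,L=.07,W=.044):
    r=R.from_euler('z',yaw).as_matrix()
    return np.array([[a*L/2,b*W/2,0] for a in(-1,1) for b in(-1,1)])@r.T+[x,y,0], z0,z1
def box8(x,y,yaw,z0,z1):
    b,_,_=box(x,y,yaw,z0,z1); return np.r_[b+[0,0,z0],b+[0,0,z1]]
def fitpose(obs,model,x0,step):
    # obs: list of (cam, mask)
    ds=[]
    for c,m in obs:
        ys,xs=np.where(m); roi=(xs.min()-8,ys.min()-8,xs.max()+9,ys.max()+9)
        ds.append((c,m[roi[1]:roi[3],roi[0]:roi[2]].astype(float),roi))
    f=lambda p:sum(((soft(c,model(p),roi)-m)**2).sum() for c,m,roi in ds)
    x0=np.array(x0,float); sim=np.vstack([x0]+[x0+np.eye(len(x0))[i]*step[i] for i in range(len(x0))])
    r=minimize(f,x0,method='Nelder-Mead',options=dict(initial_simplex=sim,maxiter=400,xatol=1e-4,fatol=.01))
    return r.x,r.fun,sum(m.sum() for _,m,_ in ds)
def pick(c,name,pt):
    for r in arm.cut_out(c,name):
        a=r["rect"]
        if abs((a[0]+a[2])/2-pt[0])<13 and abs((a[1]+a[3])/2-pt[1])<16: return r["pixels"]
E
cat > m1.py <<'E'
from fit import *
T,S=cam("top"),cam("scene")
for n,pt,ps,z0,z1 in(("tested",(274,218),(362,218),0,.022),("pile_top",(458,226),(185,283),0,.044),("fresh",(352,247),(283,231),.004,.026)):
    mt,ms=pick(T,n,pt),pick(S,n,ps)
    g=atz(T,[pt],z1)[0]
    for lab,obs in(("both",[(T,mt),(S,ms)]),("top",[(T,mt)]),("scene",[(S,ms)])):
        if any(m is None for _,m in obs): print(n,lab,"none");continue
        best=min((fitpose(obs,lambda p:box8(p[0],p[1],p[2],z0,z1),[g[0],g[1],y],[.01,.01,.2]) for y in(-.5,0,.5,1.57)),key=lambda r:r[1])
        print(n,lab,best[0].round(4),round(best[1],1),best[2])
mt,ms=pick(T,"stage_face",(349,182)),pick(S,"stage_face",(321,225))
out=[]
for c,m,r in((T,mt,(315,150,375,215)),(S,ms,(290,205,355,285))):
    im=c["img"][r[1]:r[3],r[0]:r[2]].copy(); im=cv2.resize(im,None,fx=6,fy=6,interpolation=cv2.INTER_CUBIC)
    if m is not None:
        mm=cv2.resize(m[r[1]:r[3],r[0]:r[2]].astype(np.uint8),None,fx=6,fy=6,interpolation=cv2.INTER_NEAREST)
        cv2.drawContours(im,cv2.findContours(mm,0,2)[0],-1,(0,0,255),1)
    out.append(im)
h=480; out=[cv2.copyMakeBorder(i,0,h-i.shape[0],0,0,0) for i in out]
cv2.imwrite("pics/stage1.png",np.hstack(out))
E
python3 m1.py
```

```text
tested both [0.5413 0.2361 2.8915] 32.7 813.0
tested top [ 0.5411  0.2359 -0.251 ] 13.1 429.0
tested scene [ 0.5412  0.2367 -0.2545] 17.9 384.0
pile_top both [ 0.498  -0.2694 -0.2755] 247.5 1035.0
pile_top top [ 0.4989 -0.2729 -0.3673] 69.6 485.0
pile_top scene [ 0.4783 -0.2633 -0.2815] 150.5 550.0
fresh both [ 0.4488  0.0249 -0.2712] 59.8 768.0
fresh top [ 0.4479  0.024  -0.2722] 30.8 394.0
fresh scene [ 0.4499  0.0253 -0.261 ] 22.0 374.0
```

View pics/stage1.png

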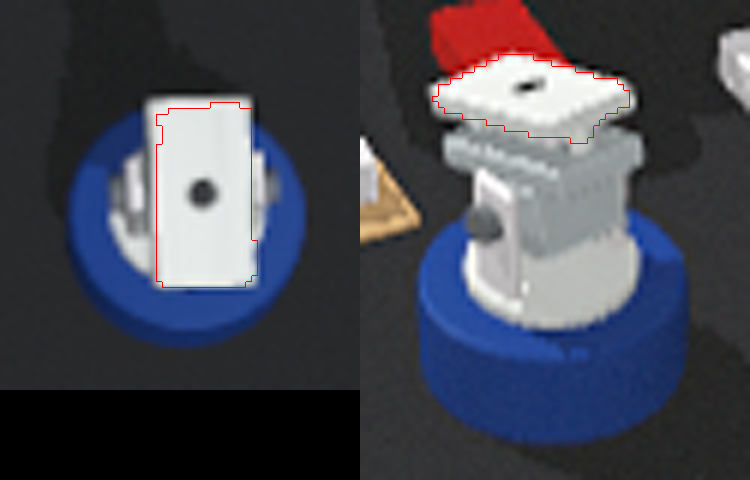

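The crop shows the bare steel face with its black disc: at top-crop (203,193) and scene-crop (530,85). The up-slope direction is away from the robot. The block fits agree well for tested and fresh, but the pile needs a refit as upper block only.

```bash
cat > m2.py <<'E'
from fit import *
from scipy.optimize import least_squares
T,S=cam("top"),cam("scene")
mt,ms=pick(T,"pile_top",(458,226)),pick(S,"pile_top",(185,283))
def seg(c,r):
    g=c["img"].max(2).astype(int); m=np.zeros(g.shape,bool); m[r[1]:r[3],r[0]:r[2]]=g[r[1]:r[3],r[0]:r[2]]>95
    k=cv2.findContours(m.astype(np.uint8),0,2)[0]; o=np.zeros(g.shape,np.uint8); cv2.drawContours(o,[max(k,key=cv2.contourArea)],-1,1,-1); return o>0
wt,ws=seg(T,(438,200,480,250)),seg(S,(160,255,212,312))
print(mt.sum(),ms.sum(),wt.sum(),ws.sum())
for lab,obs,z0 in(("net upper both",[(T,mt),(S,ms)],.022),("net whole both",[(T,mt),(S,ms)],0),("seg both",[(T,wt),(S,ws)],0),("seg top",[(T,wt)],0),("seg scene",[(S,ws)],0)):
    best=min((fitpose(obs,lambda p:box8(p[0],p[1],p[2],z0,.044),[.498,-.27,y],[.01,.01,.2]) for y in(-.3,.3)),key=lambda r:r[1])
    print(lab,best[0].round(4),round(best[1],1),best[2])
tt,ts=seg(T,(258,200,290,236)),seg(S,(345,204,382,234))
print("tested seg",[fitpose(o,lambda p:box8(*p,0,.022),[.541,.236,-.25],[.01,.01,.1])[:2] for o in([(T,tt),(S,ts)],[(T,tt)],[(S,ts)])])
# stage face
def disc(c,p):
    g=c["img"].max(2).astype(float); x0,y0=int(p[0])-4,int(p[1])-4; w=np.clip(200-g[y0:y0+9,x0:x0+9],0,None); w[w<40]=0
    ys,xs=np.mgrid[y0:y0+9,x0:x0+9]; return np.array([(w*xs).sum(),(w*ys).sum()])/w.sum()
dt,ds=disc(T,(315+203/6,150+193/6)),disc(S,(290+170/6,205+85/6)); print("disc",dt,ds)
q=lambda a,o:(np.array(a,float)+.5)/6-.5+o
ct=q([(148,98),(253,98),(257,288),(152,288)],[315,150])   # UL UR LR LL
cs=q([(72,92),(152,55),(273,88),(228,125)],[290,205])
def face(p):
    x,y,z,yaw,t=p; r=(R.from_euler('z',yaw)*R.from_euler('y',-t)).as_matrix()
    return np.array([[0,0,0],[.04,.021,0],[.04,-.021,0],[-.04,-.021,0],[-.04,.021,0]])@r.T+[x,y,z]
def res(p):
    P=face(p[:5]); a=proj(T,P); b=proj(S,P)
    b_=b[[4,1,2,3]] if 0 else b[1:]
    return np.r_[3*(a[0]-dt),3*(b[0]-ds),(a[1:]-ct).ravel(),np.array([np.min(np.linalg.norm(b[1:]-k,axis=1)) for k in cs])]
s=least_squares(res,[.6,.02,.12,0,.4]); print("face",s.x.round(4),s.cost); print(res(s.x).round(1)); print(proj(S,face(s.x)).round(1).tolist(),cs.round(1).tolist())
E
python3 m2.py
```

```text
503 488 562 770
net upper both [ 0.4984 -0.2699 -0.282 ] 90.3 991.0
net whole both [ 0.4987 -0.2716 -0.2654] 286.5 991.0
seg both [ 0.4994 -0.2707 -0.2972] 41.8 1332.0
seg top [ 0.4988 -0.2709 -0.2952] 16.8 562.0
seg scene [ 0.4998 -0.2707 -0.2957] 20.5 770.0
tested seg [(array([ 0.54299654,  0.23691644, -0.25360389]), np.float64(26.549311803152634)), (array([ 0.54300632,  0.23740594, -0.2437346 ]), np.float64(11.940192233756248)), (array([ 0.54348627,  0.23606814, -0.24457428]), np.float64(10.993679354094578))]
disc [348.28055699 181.76379577] [317.4437751 219.       ]
face [ 0.6068  0.0314  0.1254 -0.0665  0.2422] 39.6222767223036
[ 0.5  0.4 -1.   1.7  1.5  0.2  0.3  0.6 -1.3  0.1 -0.1 -0.4  1.7  1.1
  1.9  7.9]
[[317.1, 219.6], [334.0, 220.8], [318.9, 226.8], [300.8, 218.4], [315.5, 212.9]] [[301.6, 219.9], [314.9, 213.8], [335.1, 219.2], [327.6, 225.4]]
```

```bash
cat > go.py <<'E'
import sys
from h import *
def go(x,y,z,jaw):
    o=arm.get_obs(); M=R.from_rotvec(o["eef_rot"]).as_matrix(); d=M.T@(np.array([x,y,z])-o["tcp_pos"])
    cur=np.arctan2(M[1,1],M[0,1]); t=(jaw-cur+np.pi/2)%np.pi-np.pi/2
    print("t",round(o["time"],2),"shift",d.round(4),"yaw",round(-t*1,4),"toolz",M[:,2].round(4),"tcp",o["tcp_pos"].round(4),"q",o["qpos"].round(2),"w",round(o["gripper_width"],3),"F",o["force"].round(1))
if __name__=="__main__": go(*map(float,sys.argv[1:5]))
E
python3 go.py .543 .2369 .12 1.317
cat > m3.py <<'E'
from fit import *
T,S=cam("top"),cam("scene")
def face8(p):
    x,y,yaw,t=p[:4]; z=p[4]; r=(R.from_euler('z',yaw)*R.from_euler('y',-t)).as_matrix()
    return np.array([[a*.04,b*.021,0] for a in(-1,1) for b in(-1,1)])@r.T+[x,y,z]
def seg(c,r,th):
    g=c["img"].min(2); m=np.zeros(g.shape,np.uint8); m[r[1]:r[3],r[0]:r[2]]=g[r[1]:r[3],r[0]:r[2]]>th
    m=cv2.morphologyEx(m,cv2.MORPH_CLOSE,np.ones((3,3)))
    k=cv2.findContours(m,0,2)[0]; o=np.zeros(g.shape,np.uint8); cv2.drawContours(o,[max(k,key=cv2.contourArea)],-1,1,-1); return o>0
print(T["img"].min(2)[180,330:366],S["img"].min(2)[210:236,318])
for a,b in((185,185),(205,205),(205,190)):
    mt,ms=seg(T,(336,160,362,202),a),seg(S,(298,210,340,232),b)
    for o in([(T,mt),(S,ms)],):
        r=fitpose(o,face8,[.606,.031,-.05,.35,.12],[.01,.01,.1,.15,.01]); print(a,b,r[0].round(4),round(r[1],1),r[2])
E
python3 m3.py
```

```text
t 1.6 shift [-0.3945 -0.158   0.098 ] yaw -0.177 toolz [ 0.  0. -1.] tcp [0.2506 0.5452 0.218 ] q [ 1.08  0.09  1.23 -0.    1.82 -0.06] w 1.003 F [0.2 0.1 0.3]
[ 35  34  39  67  93  94 166 214 178  97 178 235 230 228 228 227 205 131
  61  80 165 217 225 227 228 231 218 194 213 123 105  81  40  41  37  37] [ 29  34  30  20 190 240 247 231 165  29 212 243 240 243 238 211 184 195
 174 139 138 148 190 183 152 145]
185 185 [ 0.6076  0.0319 -0.0042  0.2174  0.1232] 124.8 846.0
205 205 [ 0.6067  0.0317 -0.0268  0.2941  0.1258] 72.1 753.0
205 190 [ 0.6068  0.0314 -0.0295  0.2894  0.1256] 93.2 780.0
```

Request:
send_rows --claw '[0, 0, 0, 0, 0, 0, 0, 0, 0, 0, 0, 0, 0]' --pt "-0.04 -0.016 0.01" --pt "-0.08 -0.032 0.02" --pt "-0.12 -0.048 0.03" --pt "-0.16 -0.064 0.04" --pt "-0.2 -0.08 0.05" --pt "-0.24 -0.096 0.06" --pt "-0.28 -0.112 0.07" --pt "-0.32 -0.128 0.08" --pt "-0.355 -0.142 0.088" --pt "-0.38 -0.152 0.094" --pt "-0.3945 -0.158 0.098" --pt "-0.3945 -0.158 0.098" --pt "-0.3945 -0.158 0.098" --yaw '[-0.02, -0.04, -0.06, -0.08, -0.1, -0.12, -0.14, -0.16, -0.177, -0.177, -0.177, -0.177, -0.177]'

```text
time: 3.0
tcp_pos: [0.5426, 0.2376, 0.1201]
eef_rot: [-0.397, -3.116, -0.001]
force: [0.4, -0.8, 0.3]
gripper_width: 0.998
```

```bash
python3 go.py .543 .2369 .031 1.317
```

```text
t 3.0 shift [-0.0006 -0.0006  0.0891] yaw 0.0001 toolz [-4.e-04  6.e-04 -1.e+00] tcp [0.5426 0.2376 0.1201] q [ 0.35  0.07  1.42  0.    1.65 -0.96] w 0.998 F [ 0.4 -0.8  0.3]
```

Request:
send_rows --claw '[0, 0, 0, 0, 0, 0.3, 0.6, 1, 1, 1, 1, 1, 1, 1]' --pt "-0.0005 0 0.03" --pt "-0.0005 0 0.06" --pt "-0.0005 -0.0005 0.08" --pt "-0.0005 -0.0005 0.089" --pt "-0.0005 -0.0005 0.089" --pt "-0.0005 -0.0005 0.089" --pt "-0.0005 -0.0005 0.089" --pt "-0.0005 -0.0005 0.089" --pt "-0.0005 -0.0005 0.089" --pt "-0.0005 -0.0005 0.089" --pt "-0.0005 -0.0005 0.089" --pt "-0.0005 -0.0005 0.089" --pt "-0.0005 -0.0005 0.089" --pt "-0.0005 -0.0005 0.089" --yaw '[0, 0, 0, 0, 0, 0, 0, 0, 0, 0, 0, 0, 0, 0]'

```text
time: 4.4
tcp_pos: [0.5429, 0.237, 0.0311]
eef_rot: [-0.397, -3.116, -0.001]
force: [0.1, 0.1, -0.5]
gripper_width: 0.221
```

```bash
python3 go.py .543 .2369 .15 1.317
```

```text
t 4.4 shift [-0.     -0.     -0.1189] yaw 0.0001 toolz [-5.e-04  6.e-04 -1.e+00] tcp [0.5429 0.237  0.0311] q [ 0.35  0.12  1.54  0.    1.49 -0.96] w 0.221 F [ 0.1  0.1 -0.5]
```

```bash
python3 - <<'E'
from h import *
o=[]
for n,r in(("top",(230,180,320,260)),("scene",(310,150,410,250))):
    c=cam(n); o.append(cv2.resize(c["img"][r[1]:r[3],r[0]:r[2]],(390,390),interpolation=cv2.INTER_CUBIC))
cv2.imwrite("pics/g1.png",np.hstack(o)); print(arm.get_obs()["gripper_width"])
E
```

```text
0.13004305404528804
```

View pics/g1.png

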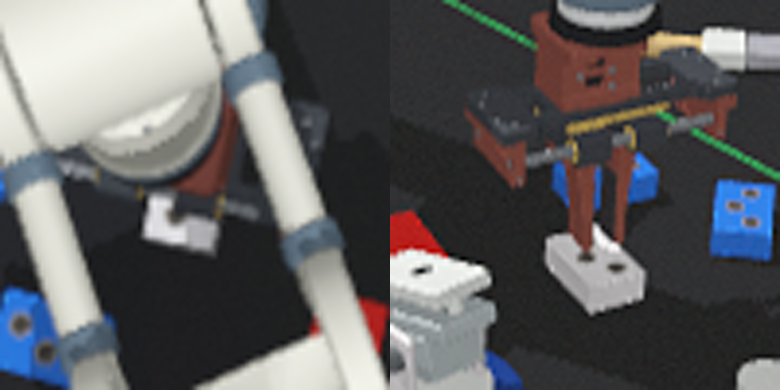

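```bash
python3 - <<'E'
from h import *
o=arm.get_obs(); print(arm.tip_reach,o["tcp_pos"],o["gripper_width"],o["force"])
c=cam("scene"); t=cam("top")
for z in(0,.006,.022,.031): print(z,proj(c,[*o["tcp_pos"][:2],z]))
print("block ctr top",proj(c,[.543,.2369,.022]),proj(t,[.543,.2369,.022]))
E
```

```text
0.025 [0.54292339 0.23699875 0.03107704] 0.13004305404528804 [-0.44226134 -0.47989832 -0.45355417]
0 [[361.8474207 221.2339004]]
0.006 [[361.92196967 219.46174571]]
0.022 [[362.12260431 214.6931752 ]]
0.031 [[362.23665141 211.98312253]]
block ctr top [[362.11490961 214.71702667]] [[273.11187617 216.47747026]]
```

```bash
python3 - <<'E'
from h import *
c=cam("scene")
p=np.array([.2506,.5452,0]);d=np.array([.418,.909,0])
for z in(.193,.203,.213): print(z,[proj(c,p+s*d*.05+[0,0,z]).round(1).tolist() for s in(-1,1)])
im=cv2.imread("pics/scene0.png")[40:110,335:415]
im2=c["img"][170:240,325:405]
cv2.imwrite("pics/g2.png",np.hstack([cv2.resize(i,(400,350),interpolation=cv2.INTER_CUBIC) for i in(im,im2)]))
E
```

```text
0.193 [[[359.0, 104.8]], [[387.2, 102.2]]]
0.203 [[[359.1, 101.9]], [[387.4, 99.4]]]
0.213 [[[359.2, 99.0]], [[387.6, 96.5]]]
```

View pics/g2.png

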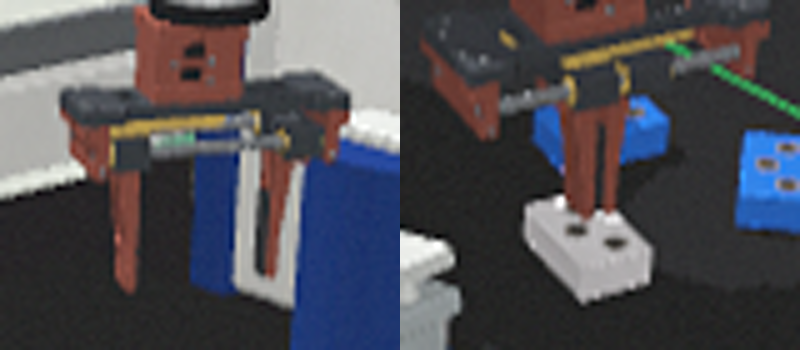

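The fingers closed above the block: projecting the TCP shows the tips at about TCP height, some 22 mm less reach than stated. The block has not moved. I'll open, go lower in small steps and feel for the bench to find the true tip offset.

Request:
send_rows --claw '[0, 0, 0, 0, 0, 0, 0, 0, 0, 0, 0, 0, 0, 0, 0, 0]' --pt "0 0 0" --pt "0 0 0" --pt "0 0 0" --pt "0 0 0" --pt "0 0 0" --pt "0 0 0" --pt "0 0 0" --pt "0 0 0" --pt "0 0 0" --pt "0 0 0" --pt "0 0 0" --pt "0 0 0" --pt "0 0 0.005" --pt "0 0 0.01" --pt "0 0 0.015" --pt "0 0 0.015" --yaw '[0, 0, 0, 0, 0, 0, 0, 0, 0, 0, 0, 0, 0, 0, 0, 0]'

```text
time: 6.25
tcp_pos: [0.5422, 0.2368, 0.0146]
eef_rot: [-0.397, -3.114, 0.001]
force: [-0.2, -0.4, 0.2]
gripper_width: 1.002
```

Request:
send_rows --claw '[0, 0, 0]' --pt "0 0 0.003" --pt "0 0 0.005" --pt "0 0 0.005" --yaw '[0, 0, 0]'

```text
time: 6.55
tcp_pos: [0.5419, 0.2366, 0.0091]
eef_rot: [-0.397, -3.113, 0.001]
force: [-0.3, -0.6, 0.9]
gripper_width: 0.998
```

```bash
python3 - <<'E'
from h import *
c=cam("scene"); o=arm.get_obs(); print(o["tcp_pos"],o["gripper_width"],o["force"])
cv2.imwrite("pics/g3.png",cv2.resize(c["img"][160:240,315:415],(700,560),interpolation=cv2.INTER_CUBIC))
for s in(-1,1): print(s,[proj(c,[.5429+s*.25*.05,.237+s*.97*.05,z]).round(1).tolist() for z in(0,.01,.02)])
E
```

```text
[0.54209072 0.2367422  0.00943708] 0.9968290940680836 [-0.55187466  0.11695687 -0.05525976]
-1 [[[345.9, 225.4]], [[345.9, 222.5]], [[346.0, 219.4]]]
1 [[[377.4, 217.1]], [[377.6, 214.2]], [[377.8, 211.2]]]
```

View pics/g3.png

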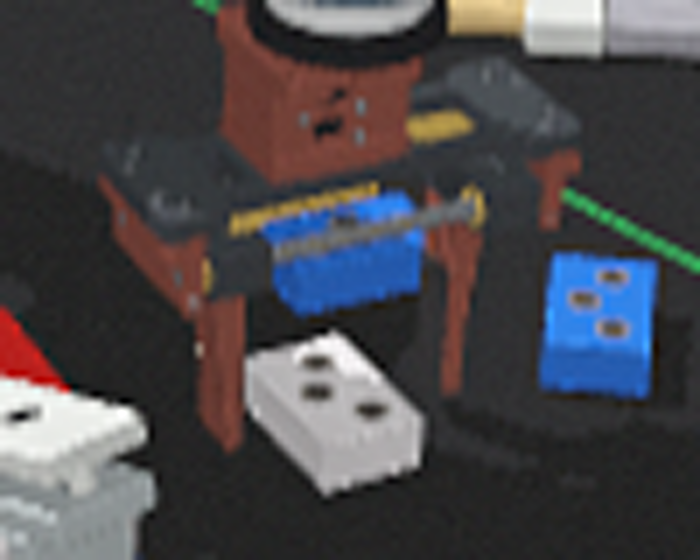

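The tips now straddle the tested block (near tip at crop (228,450), far tip at (450,392)), a few mm above the bench, with no contact force. I'll grip here.

Request:
send_rows --claw '[0.2, 0.4, 0.6, 0.8, 1, 1, 1, 1, 1, 1, 1, 1]' --pt "0.0 0 -0.001" --pt "0.0 0 -0.001" --pt "0 0 -0.001" --pt "0 0 -0.001" --pt "0 0 -0.001" --pt "0 0 -0.001" --pt "0 0 -0.001" --pt "0 0 -0.001" --pt "0 0 -0.001" --pt "0 0 -0.001" --pt "0 0 -0.001" --pt "0 0 -0.001" --yaw '[0, 0, 0, 0, 0, 0, 0, 0, 0, 0, 0, 0]'

```text
time: 7.8
tcp_pos: [0.5421, 0.2368, 0.0105]
eef_rot: [-0.397, -3.114, 0.001]
force: [0.0, 0.3, -0.8]
gripper_width: 0.493
```

```bash
python3 go.py .543 .2369 .13 1.317
```

```text
t 7.8 shift [-0.0005  0.0002 -0.1195] yaw 0.0002 toolz [-2.7e-03 -2.0e-04 -1.0e+00] tcp [0.5421 0.2368 0.0105] q [ 0.35  0.13  1.56  0.    1.46 -0.96] w 0.493 F [ 0.   0.3 -0.8]
```

Request:
send_rows --claw '[1, 1, 1, 1, 1, 1, 1, 1]' --pt "0 0 -0.02" --pt "0 0 -0.05" --pt "0 0 -0.09" --pt "0 0 -0.13" --pt "0 0 -0.17" --pt "0 0 -0.2" --pt "0 0 -0.22" --pt "0 0 -0.22" --yaw '[0, 0, 0, 0, 0, 0, 0, 0]'

```text
time: 8.6
tcp_pos: [0.5437, 0.2371, 0.2341]
eef_rot: [0.397, 3.114, 0.003]
force: [0.5, 0.1, -1.2]
gripper_width: 0.497
```

```bash
python3 go.py .4985 -.2704 .23 1.274
```

```text
t 8.6 shift [-0.0837 -0.5026  0.0031] yaw 0.0431 toolz [ 0.0027  0.0017 -1.    ] tcp [0.5437 0.2371 0.2341] q [ 0.35  0.07  1.22  0.    1.84 -0.96] w 0.497 F [ 0.5  0.1 -1.2]
```

Request:
send_rows --claw '[1, 1, 1, 1, 1, 1, 1, 1, 1, 1, 1, 1, 1, 1, 1, 1, 1, 1]' --pt "-0.003 -0.02 0" --pt "-0.008 -0.05 0" --pt "-0.015 -0.09 0" --pt "-0.022 -0.13 0" --pt "-0.028 -0.17 0" --pt "-0.035 -0.21 0" --pt "-0.042 -0.25 0" --pt "-0.048 -0.29 0" --pt "-0.055 -0.33 0" --pt "-0.062 -0.37 0" --pt "-0.068 -0.41 0.003" --pt "-0.075 -0.45 0.003" --pt "-0.08 -0.48 0.003" --pt "-0.083 -0.497 0.003" --pt "-0.0837 -0.5026 0.003" --pt "-0.0837 -0.5026 0.003" --pt "-0.0837 -0.5026 0.003" --pt "-0.0837 -0.5026 0.003" --yaw '[0, 0, 0, 0.005, 0.01, 0.015, 0.02, 0.025, 0.03, 0.035, 0.04, 0.043, 0.043, 0.043, 0.043, 0.043, 0.043, 0.043]'

```text
time: 10.4
tcp_pos: [0.4989, -0.2691, 0.2303]
eef_rot: [0.461, 3.105, 0.004]
force: [0.1, 0.1, -1.6]
gripper_width: 0.499
```

```bash
python3 go.py .4985 -.2704 .09 1.274
```

```text
t 10.4 shift [ 0.0004 -0.0017  0.1403] yaw 0.0018 toolz [ 0.0032  0.0018 -1.    ] tcp [ 0.4989 -0.2691  0.2303] q [-0.56  0.    1.3   0.    1.84 -1.83] w 0.499 F [ 0.1  0.1 -1.6]
```

Request:
send_rows --claw '[1, 1, 1, 1, 1, 1, 1, 1]' --pt "0 0 0.03" --pt "0 -0.001 0.07" --pt "0.0 -0.0015 0.11" --pt "0.0 -0.0015 0.13" --pt "0.0 -0.0015 0.145" --pt "0.0 -0.0015 0.148" --pt "0.0 -0.0015 0.148" --pt "0.0 -0.0015 0.148" --yaw '[0, 0, 0, 0, 0, 0, 0, 0]'

```text
time: 11.2
tcp_pos: [0.4999, -0.2706, 0.0844]
eef_rot: [0.46, 3.102, 0.002]
force: [0.1, 0.1, -2.2]
gripper_width: 0.494
```

```bash
python3 go.py .4985 -.2704 .056 1.274
cat > m4.py <<'E'
from fit import *
import sys
S=cam("scene"); o=arm.get_obs(); p=o["tcp_pos"]; zb=p[2]-.0105
im=cv2.resize(S["img"][215:315,140:240],(600,600),interpolation=cv2.INTER_CUBIC)
def dr(P,col):
    q=((proj(S,P)-[140,215]+.5)*6-.5); 
    for i in range(8):
        for k in(1,2,4):
            j=i^k
            if j>i: cv2.line(im,tuple(q[i].astype(int)),tuple(q[j].astype(int)),col,1)
dr(box8(.4994,-.2707,-.297,0,.044),(0,255,0))
dr(box8(p[0]+.0009,p[1]-.0003,-.297,zb,zb+.022),(0,0,255))
cv2.imwrite("pics/p1.png",im)
E
python3 m4.py
```

```text
t 11.2 shift [ 0.0016 -0.0002  0.0284] yaw 0.0022 toolz [ 5.8e-03  2.0e-04 -1.0e+00] tcp [ 0.4999 -0.2706  0.0844] q [-0.56  0.02  1.54  0.    1.58 -1.83] w 0.494 F [ 0.1  0.1 -2.2]
```

View pics/p1.png

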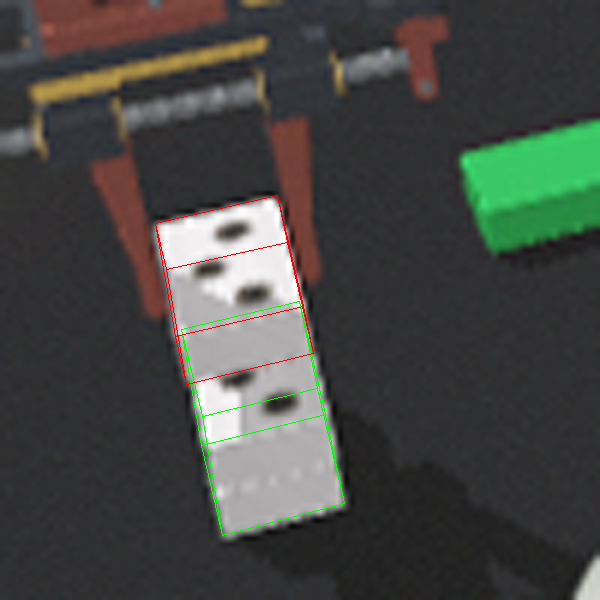

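The overlay shows the held block (red) and the pile (green) matching the picture to about a pixel. I'll lower it and release.

Request:
send_rows --claw '[1, 1, 1, 1, 1, 1]' --pt "0.001 0 0.01" --pt "0.0016 0 0.02" --pt "0.0016 0 0.026" --pt "0.0016 0 0.0285" --pt "0.0016 0 0.0298" --pt "0.0016 0 0.0298" --yaw '[0, 0, 0, 0, 0, 0]'

```text
time: 11.85
tcp_pos: [0.4986, -0.2703, 0.0547]
eef_rot: [0.46, 3.102, 0.001]
force: [-0.9, 0.2, -2.1]
gripper_width: 0.498
```

```bash
python3 go.py .4985 -.2704 .0545 1.274
```

```text
t 11.85 shift [ 0.0001 -0.0001  0.0002] yaw 0.002 toolz [ 0.0061  0.     -1.    ] tcp [ 0.4986 -0.2703  0.0547] q [-0.56  0.03  1.59  0.    1.52 -1.83] w 0.498 F [-0.9  0.2 -2.1]
```

Request:
send_rows --claw '[1, 1]' --pt "0 0 0.001" --pt "0 0 0.001" --yaw '[0, 0]'

```text
time: 12.05
tcp_pos: [0.4988, -0.2705, 0.0545]
eef_rot: [0.46, 3.101, 0.001]
force: [-2.1, -0.0, 2.9]
gripper_width: 0.496
```

Contact (force z has risen to +2.9 N), so I'll release and rise.

Request:
send_rows --claw '[0.45, 0.3, 0, 0, 0, 0, 0, 0, 0, 0, 0, 0, 0, 0, 0]' --pt "0 0 -0.0005" --pt "0 0 -0.0005" --pt "0 0 -0.0005" --pt "0 0 -0.0005" --pt "0 0 -0.0005" --pt "0 0 -0.0005" --pt "0 0 -0.0005" --pt "0 0 -0.0005" --pt "0 0 -0.02" --pt "0 0 -0.05" --pt "0 0 -0.09" --pt "0 0 -0.13" --pt "0 0 -0.15" --pt "0 0 -0.155" --pt "0 0 -0.155" --yaw '[0, 0, 0, 0, 0, 0, 0, 0, 0, 0, 0, 0, 0, 0, 0]'

```text
time: 13.55
tcp_pos: [0.498, -0.2705, 0.2097]
eef_rot: [0.46, 3.1, 0.0]
force: [0.9, -0.9, 0.2]
gripper_width: 1.0
```

```bash
cat > m5.py <<'E'
from fit import *
S=cam("scene"); T=cam("top"); out=[]
for c,r in((S,(150,240,220,310)),(T,(425,190,495,260))):
    im=cv2.resize(c["img"][r[1]:r[3],r[0]:r[2]],(390,390),interpolation=cv2.INTER_CUBIC); f=390/70
    q=((proj(c,box8(.4994,-.2707,-.297,0,.066))-[r[0],r[1]]+.5)*f-.5)
    for i in range(8):
        for k in(1,2,4):
            if i^k>i: cv2.line(im,tuple(q[i].astype(int)),tuple(q[i^k].astype(int)),(0,255,0),1)
    out.append(im)
cv2.imwrite("pics/p2.png",np.hstack(out))
E
python3 m5.py; python3 go.py .448 .025 .2 1.31
```

```text
t 13.65 shift [0.133  0.268  0.0075] yaw -0.034 toolz [ 0.0043  0.0011 -1.    ] tcp [ 0.4973 -0.2701  0.2074] q [-0.56 -0.01  1.35  0.    1.8  -1.83] w 0.999 F [-1.1  0.4 -0.2]
```

View pics/p2.png

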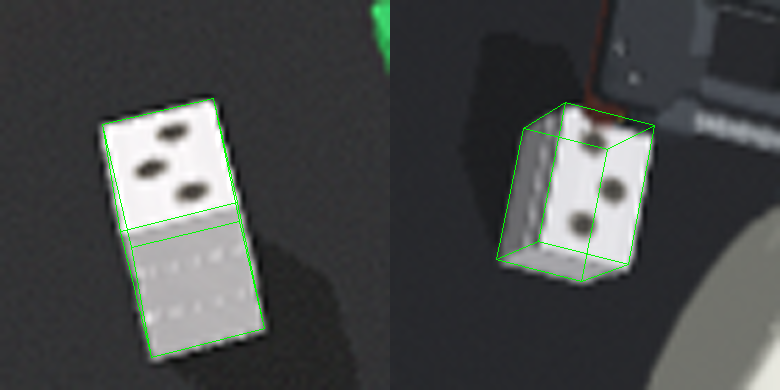

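The third block sits squarely on the pile and matches the predicted outline in both views. Now the fresh block.

Request:
send_rows --claw '[0, 0, 0, 0, 0, 0, 0, 0, 0, 0, 0, 0, 0, 0]' --pt "0.013 0.027 0" --pt "0.031 0.064 0" --pt "0.05 0.1 0" --pt "0.067 0.135 0" --pt "0.085 0.172 0" --pt "0.103 0.208 0.005" --pt "0.12 0.242 0.02" --pt "0.13 0.262 0.04" --pt "0.132 0.268 0.06" --pt "0.132 0.268 0.08" --pt "0.132 0.268 0.095" --pt "0.132 0.268 0.1" --pt "0.132 0.268 0.1" --pt "0.132 0.268 0.1" --yaw '[-0.005, -0.01, -0.015, -0.02, -0.025, -0.03, -0.03, -0.03, -0.03, -0.03, -0.03, -0.03, -0.03, -0.03]'

```text
time: 15.05
tcp_pos: [0.4497, 0.0245, 0.1081]
eef_rot: [0.415, 3.109, 0.003]
force: [0.1, 0.2, -0.8]
gripper_width: 1.002
```

```bash
python3 go.py .450 .0253 .017 1.300
```

```text
t 15.05 shift [0.0003 0.0006 0.0911] yaw 0.0054 toolz [ 0.005   0.0011 -1.    ] tcp [0.4497 0.0245 0.1081] q [-0.02 -0.32  1.81  0.    1.65 -1.33] w 1.002 F [ 0.1  0.2 -0.8]
```

Request:
send_rows --claw '[0, 0, 0, 0, 0, 0.2, 0.4, 0.6, 0.8, 1, 1, 1, 1, 1, 1, 1]' --pt "0 0.0005 0.03" --pt "0 0.0005 0.06" --pt "0.0005 0.0005 0.08" --pt "0.0005 0.0005 0.0905" --pt "0.0005 0.0005 0.0905" --pt "0.0005 0.0005 0.0905" --pt "0.0005 0.0005 0.0905" --pt "0.0005 0.0005 0.0905" --pt "0.0005 0.0005 0.0905" --pt "0.0005 0.0005 0.0905" --pt "0.0005 0.0005 0.0905" --pt "0.0005 0.0005 0.0905" --pt "0.0005 0.0005 0.0905" --pt "0.0005 0.0005 0.0905" --pt "0.0005 0.0005 0.0905" --pt "0.0005 0.0005 0.0905" --yaw '[0, 0.003, 0.005, 0.005, 0.005, 0.005, 0.005, 0.005, 0.005, 0.005, 0.005, 0.005, 0.005, 0.005, 0.005, 0.005]'

```text
time: 16.65
tcp_pos: [0.4498, 0.0253, 0.0177]
eef_rot: [0.423, 3.108, 0.003]
force: [-0.7, -0.5, 3.2]
gripper_width: 0.495
```

Request:
send_rows --claw '[1, 1, 1, 1, 1, 1, 1, 1]' --pt "0 0 -0.02" --pt "0 0 -0.05" --pt "0 0 -0.09" --pt "0 0 -0.13" --pt "0 0 -0.17" --pt "0 0 -0.19" --pt "0 0 -0.19" --pt "0 0 -0.19" --yaw '[0, 0, 0, 0, 0, 0, 0, 0]'

```text
time: 17.45
tcp_pos: [0.4486, 0.025, 0.2063]
eef_rot: [0.423, 3.109, 0.002]
force: [0.0, -0.3, -2.2]
gripper_width: 0.497
```

```bash
python3 go.py .607 .0315 .2 1.52; python3 m3.py
```

```text
t 17.45 shift [-0.1509  0.0485  0.0069] yaw -0.2196 toolz [ 0.0038  0.0011 -1.    ] tcp [0.4486 0.025  0.2063] q [-0.02 -0.32  1.63  0.    1.83 -1.32] w 0.497 F [ 0.  -0.3 -2.2]
[ 27  28  34  55  73  79 129 173 159  96 112 139 130 143 143 143 143 143
 143 144 144 152 163 166 166 166 156 147 164  94  79  65  48  51  50  56] [ 35  28  28  23 124 169 176 162 105  16 142 170 167 223 239 209 183 193
 173 137 138 139 146 144 138 135]
185 185 [ 0.5981  0.0347 -0.0912  0.7084  0.101 ] 271.8 196.0
205 205 [ 0.5988  0.0354 -0.0802  0.6617  0.1027] 202.1 86.0
205 190 [ 0.6558 -0.0121 -0.3894  0.9566  0.094 ] 96.0 96.0
```

Request:
send_rows --claw '[1, 1, 1, 1, 1, 1, 1, 1, 1, 1]' --pt "-0.02 0.006 0" --pt "-0.05 0.016 0" --pt "-0.08 0.026 0" --pt "-0.11 0.036 0" --pt "-0.135 0.044 0" --pt "-0.147 0.0475 0.003" --pt "-0.1485 0.0478 0.005" --pt "-0.1485 0.0478 0.006" --pt "-0.1485 0.0478 0.006" --pt "-0.1485 0.0478 0.006" --yaw '[-0.04, -0.08, -0.12, -0.16, -0.2, -0.22, -0.225, -0.225, -0.225, -0.225]'

```text
time: 18.55
tcp_pos: [0.6033, 0.0315, 0.1995]
eef_rot: [0.072, 3.139, 0.002]
force: [0.2, -0.2, -2.3]
gripper_width: 0.495
```

```bash
python3 go.py .6045 .0315 .155 1.53
cat > m6.py <<'E'
from fit import *
import sys
name,x,y,z,yaw,t,bx,by,bz,byaw,bt=sys.argv[1],*map(float,sys.argv[2:12])
out=[]
for n,r in(("scene",(285,185,360,260)),("top",(310,145,385,220))):
    c=cam(n); im=cv2.resize(c["img"][r[1]:r[3],r[0]:r[2]],(399,399),interpolation=cv2.INTER_CUBIC); f=399/75
    def ln(P,prs,col):
        q=((proj(c,P)-[r[0],r[1]]+.5)*f-.5)
        for i,j in prs: cv2.line(im,tuple(q[i].astype(int)),tuple(q[j].astype(int)),col,1)
    def tr(P,x,y,z,yaw,t): return np.array(P)@(R.from_euler('z',yaw)*R.from_euler('y',-t)).as_matrix().T+[x,y,z]
    ln(tr([[a*.04,b*.021,0] for a in(-1,1) for b in(-1,1)],x,y,z,yaw,t),[(0,1),(1,3),(3,2),(2,0)],(0,255,0))
    ln(tr([[a*.035,b*.022,h] for h in(0,.022) for a in(-1,1) for b in(-1,1)],bx,by,bz,byaw,bt),[(i,i^k) for i in range(8) for k in(1,2,4) if i^k>i],(0,0,255))
    out.append(im)
cv2.imwrite(f"pics/{name}.png",np.hstack(out)); print(arm.get_obs()["force"])
E
python3 m6.py s1 .607 .0315 .125 -.04 .29 .6045 .0315 .1865 -.04 0
```

```text
t 18.55 shift [-0.0012  0.      0.0445] yaw -0.0048 toolz [ 0.0013  0.0012 -1.    ] tcp [0.6033 0.0315 0.1995] q [-0.    0.1   1.26  0.    1.79 -1.53] w 0.495 F [ 0.2 -0.2 -2.3]
[-0.23562752 -0.34181327 -2.68338646]
```

View pics/s1.png

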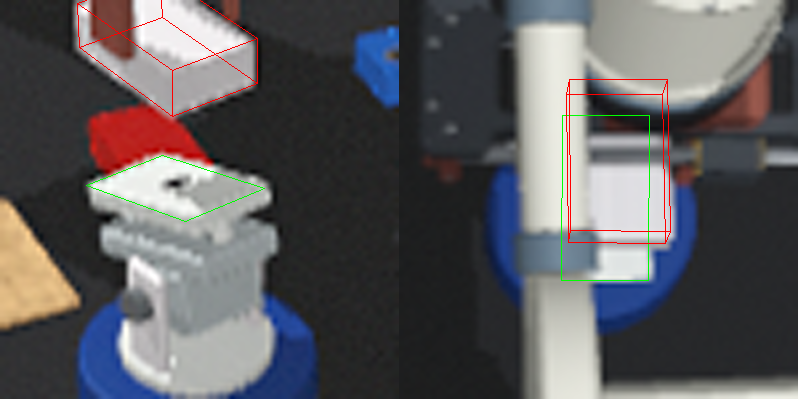

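The overlays fit: red held block, green face to within about 1 px. I'll go down to just above contact, then feel.

Request:
send_rows --claw '[1, 1, 1, 1, 1, 1]' --pt "-0.0005 0 0.015" --pt "-0.001 0 0.03" --pt "-0.001 0 0.04" --pt "-0.001 0 0.046" --pt "-0.001 0 0.048" --pt "-0.001 0 0.048" --yaw '[0, 0, 0, 0, 0, 0]'

```text
time: 19.25
tcp_pos: [0.6045, 0.0315, 0.1518]
eef_rot: [0.071, 3.139, 0.002]
force: [-0.2, -1.0, -1.3]
gripper_width: 0.495
```

Request:
send_rows --claw '[1, 1, 1, 1]' --pt "0 0 0.001" --pt "0 0 0.002" --pt "0 0 0.003" --pt "0 0 0.003" --yaw '[0, 0, 0, 0]'

```text
time: 19.65
tcp_pos: [0.605, 0.0315, 0.1495]
eef_rot: [0.071, 3.137, 0.002]
force: [0.5, -0.6, 1.2]
gripper_width: 0.495
```

Contact has begun. I'll go on gently.

Request:
send_rows --claw '[1, 1, 1, 1]' --pt "0 0 0.001" --pt "0 0 0.002" --pt "0 0 0.002" --pt "0 0 0.002" --yaw '[0, 0, 0, 0]'

```text
time: 20.05
tcp_pos: [0.6052, 0.0315, 0.148]
eef_rot: [0.071, 3.137, 0.002]
force: [-0.3, 0.7, 2.7]
gripper_width: 0.493
```

Request:
send_rows --claw '[1, 1, 1, 1]' --pt "0 0 0.001" --pt "0 0 0.002" --pt "0 0 0.002" --pt "0 0 0.002" --yaw '[0, 0, 0, 0]'

```text
time: 20.45
tcp_pos: [0.6054, 0.0315, 0.1463]
eef_rot: [0.071, 3.136, 0.002]
force: [0.4, -0.0, 4.5]
gripper_width: 0.494
```

Request:
send_rows --claw '[1, 1, 1, 1]' --pt "0 0 0.001" --pt "0 0 0.002" --pt "0 0 0.002" --pt "0 0 0.002" --yaw '[0, 0, 0, 0]'

```text
time: 20.85
tcp_pos: [0.6053, 0.0317, 0.1445]
eef_rot: [0.071, 3.136, 0.002]
force: [-1.6, -0.0, 5.5]
gripper_width: 0.498
```

```bash
python3 go.py .6045 .0315 .155 1.53
python3 m6.py s2 .608 .0315 .121 -.04 .29 .6054 .0315 .131 -.04 0.05
```

```text
t 20.85 shift [ 0.0007 -0.0002 -0.0105] yaw -0.0045 toolz [ 0.0048  0.0015 -1.    ] tcp [0.6053 0.0317 0.1445] q [-0.    0.1   1.35  0.    1.69 -1.53] w 0.498 F [-1.6 -0.   5.5]
[-0.9663591   1.01512732  5.33048401]
```

View pics/s2.png

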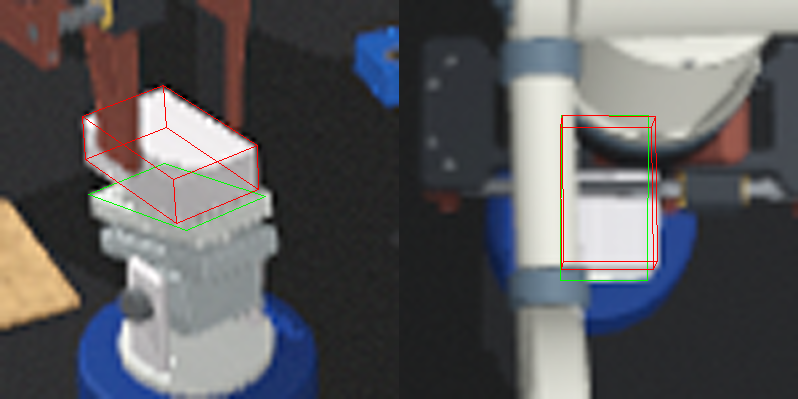

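The block's far end rests on the face (scene crop ~(215,200)). The force levels off at about 7.7 N, so the block is pivoting in the grip. Going on down.

Request:
send_rows --claw '[1, 1, 1, 1, 1]' --pt "0 0 0.001" --pt "0 0 0.002" --pt "0.0005 0 0.003" --pt "0.0005 0 0.003" --pt "0.0005 0 0.003" --yaw '[0, 0, 0, 0, 0]'

```text
time: 21.45
tcp_pos: [0.6043, 0.0317, 0.1415]
eef_rot: [0.071, 3.137, 0.002]
force: [-1.7, -0.3, 5.1]
gripper_width: 0.493
```

Request:
send_rows --claw '[1, 1, 1, 1, 1]' --pt "0 0 0.001" --pt "0 0 0.002" --pt "0.0 0 0.003" --pt "0.0 0 0.003" --pt "0.0 0 0.003" --yaw '[0, 0, 0, 0, 0]'

```text
time: 21.95
tcp_pos: [0.6035, 0.0317, 0.1384]
eef_rot: [0.071, 3.139, 0.002]
force: [-3.2, -0.6, 5.2]
gripper_width: 0.497
```

```bash
python3 go.py .6045 .0315 .1345 1.53
```

```text
t 21.95 shift [-0.001  -0.0002  0.0039] yaw -0.0042 toolz [ 0.0017  0.0013 -1.    ] tcp [0.6035 0.0317 0.1384] q [-0.    0.1   1.36  0.    1.68 -1.53] w 0.497 F [-3.2 -0.6  5.2]
```

Request:
send_rows --claw '[1, 1, 1, 1]' --pt "-0.0005 0 0.001" --pt "-0.001 0 0.002" --pt "-0.001 0 0.002" --pt "-0.001 0 0.002" --yaw '[0, 0, 0, 0]'

```text
time: 22.35
tcp_pos: [0.6033, 0.0317, 0.1362]
eef_rot: [-0.071, -3.14, -0.002]
force: [-5.1, 0.2, 6.3]
gripper_width: 0.498
```

Request:
send_rows --claw '[1, 1, 1, 1]' --pt "-0.0005 0 0.001" --pt "-0.0005 0 0.0015" --pt "-0.0005 0 0.0015" --pt "-0.0005 0 0.0015" --yaw '[0, 0, 0, 0]'

```text
time: 22.75
tcp_pos: [0.6029, 0.0316, 0.1346]
eef_rot: [-0.07, -3.137, -0.002]
force: [-4.1, 0.3, 5.0]
gripper_width: 0.497
```

```bash
python3 go.py .6045 .0315 .1345 1.53
python3 m6.py s3 .608 .0315 .121 -.04 .29 .608 .0315 .121 -.04 0.29
```

```text
t 22.75 shift [-0.0016 -0.0001  0.0001] yaw -0.004 toolz [-0.0034  0.0011 -1.    ] tcp [0.6029 0.0316 0.1346] q [-0.    0.1   1.36  0.    1.68 -1.53] w 0.497 F [-4.1  0.3  5. ]
[-4.96485255  0.24320753  6.45232737]
```

View pics/s3.png

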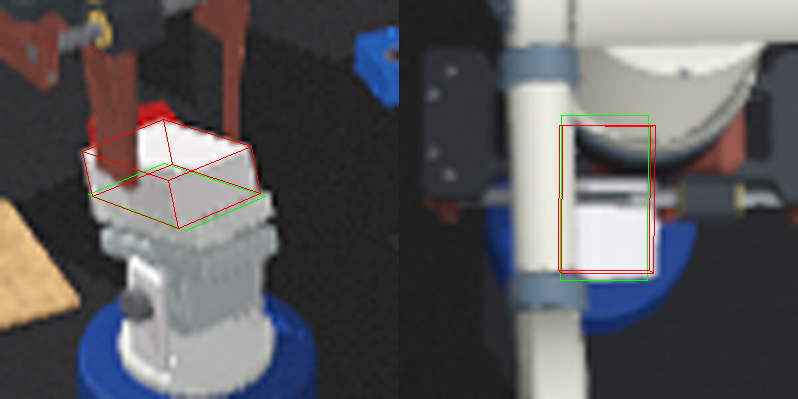

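Request:
send_rows --claw '[1, 1, 1, 1]' --pt "-0.0005 0 0.001" --pt "-0.0008 0 0.002" --pt "-0.0008 0 0.002" --pt "-0.0008 0 0.002" --yaw '[0, 0, 0, 0]'

```text
time: 23.25
tcp_pos: [0.6032, 0.0316, 0.1332]
eef_rot: [-0.07, -3.137, -0.001]
force: [-3.2, -0.3, 8.1]
gripper_width: 0.496
```

```bash
python3 - <<'E'
from h import *
for i in range(4):
    cam("scene"); o=arm.get_obs(); print(o["tcp_pos"].round(4),o["force"].round(1),o["ft_torque"].round(2),R.from_rotvec(o["eef_rot"]).as_matrix()[:,2].round(4))
E
```

```text
[0.6032 0.0316 0.1332] [-4.4 -0.   6.6] [0.07 0.43 0.15] [-0.0041  0.001  -1.    ]
[0.6032 0.0316 0.1333] [-3.1  0.1  7. ] [0.03 0.4  0.06] [-0.0041  0.001  -1.    ]
[0.6032 0.0316 0.1332] [-4.3  0.1  7.1] [0.04 0.42 0.09] [-0.0041  0.001  -1.    ]
[0.6032 0.0316 0.1332] [-3.7  0.1  6.3] [0.03 0.45 0.11] [-0.0041  0.0011 -1.    ]
```

Request:
send_rows --claw '[1, 1, 1, 1]' --pt "-0.0005 0 0.001" --pt "-0.0008 0 0.002" --pt "-0.0008 0 0.002" --pt "-0.0008 0 0.002" --yaw '[0, 0, 0, 0]'

```text
time: 23.85
tcp_pos: [0.6035, 0.0316, 0.1325]
eef_rot: [-0.07, -3.136, -0.001]
force: [-4.7, -0.3, 9.8]
gripper_width: 0.498
```

```bash
cat > rd.py <<'E'
from h import *
F=[];Q=[]
for i in range(4):
    c=cam("scene"); o=arm.get_obs(); F.append(o["force"]);Q.append(o["ft_torque"])
F=np.mean(F,0);Q=np.mean(Q,0); n=np.array([-.286,0,.958])
print(o["time"],o["tcp_pos"].round(4),F.round(1),Q.round(2),"N",((F+[0,0,2.4])@n).round(1),R.from_rotvec(o["eef_rot"]).as_matrix()[:,2].round(4))
E
python3 rd.py
```

```text
24.05 [0.6035 0.0316 0.1325] [-5.1  0.   9.6] [0.04 0.65 0.08] N 13.0 [-0.0045  0.001  -1.    ]
```

N is about 13 N and stiff, so the block is flush and the face bottomed. I'll back off along the normal to about half travel (N ≈ 7).

Request:
send_rows --claw '[1, 1, 1, 1]' --pt "0.0003 0 -0.001" --pt "0.0006 0 -0.002" --pt "0.0009 0 -0.003" --pt "0.0009 0 -0.003" --yaw '[0, 0, 0, 0]'

```text
time: 24.45
tcp_pos: [0.6024, 0.0316, 0.1357]
eef_rot: [-0.07, -3.136, -0.001]
force: [-0.4, -0.2, 4.5]
gripper_width: 0.493
```

```bash
python3 rd.py
```

```text
24.65 [0.6025 0.0317 0.1354] [-1.7 -0.   5.1] [0.03 0.03 0.06] N 7.7 [-4.8e-03  9.0e-04 -1.0e+00]
```

```bash
python3 - <<'E'
from h import *
c=cam("scene"); r=(292,198,342,248); f=8
im=cv2.resize(c["img"][r[1]:r[3],r[0]:r[2]],None,fx=f,fy=f,interpolation=cv2.INTER_CUBIC); a=im.copy()
def tr(P,x,y,z,yaw,t): return np.array(P)@(R.from_euler('z',yaw)*R.from_euler('y',-t)).as_matrix().T+[x,y,z]
def ln(P,prs,col):
    q=((proj(c,P)-[r[0],r[1]]+.5)*f-.5)
    for i,j in prs: cv2.line(a,tuple(q[i].astype(int)),tuple(q[j].astype(int)),col,1)
ln(tr([[u*.04,v*.021,0] for u in(-1,1) for v in(-1,1)],.6083,.0315,.1206,-.04,.29),[(0,1),(1,3),(3,2),(2,0)],(0,255,0))
ln(tr([[u*.035,v*.022,h] for h in(0,.022) for u in(-1,1) for v in(-1,1)],.606,.0317,.1206,-.04,.29),[(i,i^k) for i in range(8) for k in(1,2,4) if i^k>i],(0,0,255))
cv2.imwrite("pics/s4.png",np.hstack([im,a]))
E
```

```text
(no output)
```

View pics/s4.png

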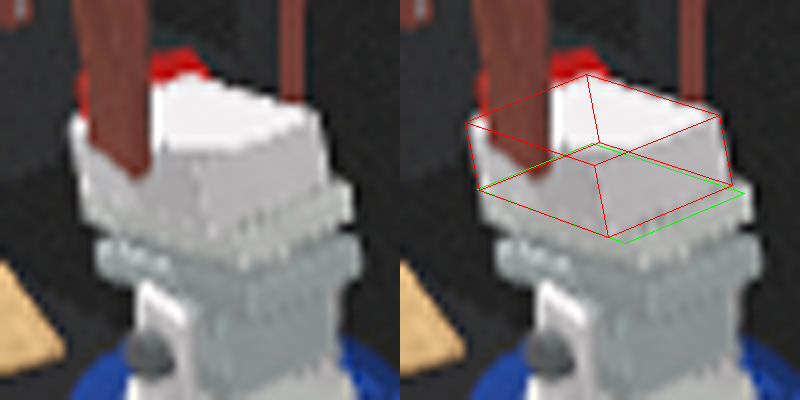

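The picture shows the block lying on the face with no visible gap; the top corners, left (72,122), back (190,75) and right (320,115), match the flush prediction. I'll fit the tilt numerically here and compare it with the bottomed state.

```bash
cat > tilt.py <<'E'
from fit import *
F=[];g=0
for i in range(6):
    c=cam("scene"); g=g+c["img"].astype(float)/6; F.append(arm.get_obs()["force"])
o=arm.get_obs(); p=o["tcp_pos"]; F=np.mean(F,0); print("F",F.round(1),"N",((F+[0,0,2.4])@[-.286,0,.958]).round(1),"tcp",p.round(4),"t",o["time"])
x0,y0,x1,y1=roi=(298,203,336,232); G=g[y0:y1,x0:x1]
red=(G[...,2]-G[...,0])>25; ok=~cv2.dilate(red.astype(np.uint8),np.ones((3,3))).astype(bool)
v=G.min(2); m=np.clip((v-190)/40,0,1)   # bright top face
def tr(q):
    x,z,t=q; r=(R.from_euler('z',-.04)*R.from_euler('y',-t)).as_matrix()
    return np.array([[a*.035,b*.022,.022] for a in(-1,1) for b in(-1,1)])@r.T+[x,p[1],z]
f=lambda q:(((soft(c,tr(q),roi)-m)**2)[ok]).sum()
s=np.array([.606,.1206,.29]); r=minimize(f,s,method="Nelder-Mead",options=dict(initial_simplex=np.vstack([s,s+[.004,0,0],s+[0,.004,0],s+[0,0,.1]]),xatol=1e-4,fatol=1e-3))
print(r.x.round(4),round(r.fun,2),m[ok].sum().round(1)); np.save("img_%.1f.npy"%o["time"],g)
E
python3 tilt.py
```

```text
F [-1.4  0.4  5.1] N 7.6 tcp [0.6025 0.0316 0.1354] t 25.0
[0.6086 0.1212 0.3574] 10.22 105.8
```

Request:
send_rows --claw '[1, 1, 1, 1]' --pt "-0.0003 0 0.001" --pt "-0.0006 0 0.002" --pt "-0.0011 0 0.0038" --pt "-0.0011 0 0.0038" --yaw '[0, 0, 0, 0]'

```text
time: 25.4
tcp_pos: [0.6034, 0.0316, 0.1326]
eef_rot: [-0.07, -3.136, -0.001]
force: [-2.9, 0.2, 8.9]
gripper_width: 0.494
```

```bash
python3 tilt.py; python3 rd.py
```

```text
F [-3.9  0.2  8.7] N 11.8 tcp [0.6034 0.0317 0.1325] t 25.7
[0.6101 0.119  0.3507] 10.9 105.2
25.9 [0.6034 0.0316 0.1325] [-3.2 -0.2  8.9] [0.09 0.4  0.07] N 11.7 [-4.5e-03  9.0e-04 -1.0e+00]
```

Request:
send_rows --claw '[1, 1, 1, 1, 1, 1, 1, 1, 1, 1, 1, 1, 1]' --pt "-0.0004 0 0.0015" --pt "-0.0008 0 0.0025" --pt "-0.0008 0 0.0025" --pt "-0.0004 0 0.0015" --pt "0 0 0" --pt "0.0003 0 -0.001" --pt "0.0006 0 -0.002" --pt "0.0009 0 -0.003" --pt "0.0009 0 -0.003" --pt "0.0009 0 -0.003" --pt "0.0009 0 -0.003" --pt "0.0009 0 -0.003" --pt "0.0009 0 -0.003" --yaw '[0, 0, 0, 0, 0, 0, 0, 0, 0, 0, 0, 0, 0]'

```text
time: 27.2
tcp_pos: [0.6025, 0.0316, 0.1354]
eef_rot: [-0.07, -3.136, -0.001]
force: [-1.6, -0.6, 5.6]
gripper_width: 0.497
```

```bash
python3 tilt.py; python3 - <<'E'
from fit import *
# face pose refit from the initial, unshaded scene+top images with tilt fixed
T,S=cam("top"),cam("scene")
c0={"T":cv2.imread("pics/top0.png"),"S":cv2.imread("pics/scene0.png")}
def seg(im,r,th):
    g=im.min(2); m=np.zeros(g.shape,np.uint8); m[r[1]:r[3],r[0]:r[2]]=g[r[1]:r[3],r[0]:r[2]]>th
    m=cv2.morphologyEx(m,cv2.MORPH_CLOSE,np.ones((3,3))); k=cv2.findContours(m,0,2)[0]
    o=np.zeros(g.shape,np.uint8); cv2.drawContours(o,[max(k,key=cv2.contourArea)],-1,1,-1); return o>0
def fm(t):
    def f(p):
        x,y,yaw,z=p; r=(R.from_euler('z',yaw)*R.from_euler('y',-t)).as_matrix()
        return np.array([[a*.04,b*.021,0] for a in(-1,1) for b in(-1,1)])@r.T+[x,y,z]
    return f
for th in(205,215,225):
  mt,ms=seg(c0["T"],(336,160,362,202),205),seg(c0["S"],(298,210,340,232),th)
  for t in(.25,.3,.35,.4):
    r=fitpose([(T,mt),(S,ms)],fm(t),[.606,.031,-.04,.123],[.01,.01,.1,.01]); print(th,t,r[0].round(4),round(r[1],1))
# third stack check
m=pick(S,"pile_top",(185,278)); print("stack seen",m is not None)
E
```

```text
F [-1.6  0.2  5.1] N 7.6 tcp [0.6025 0.0316 0.1354] t 27.5
[0.6107 0.1223 0.3588] 9.52 104.9
205 0.25 [ 0.6066  0.0318 -0.006   0.1258] 89.0
205 0.3 [ 0.6065  0.0317 -0.024   0.1258] 72.3
205 0.35 [ 0.6065  0.0313 -0.0476  0.126 ] 92.7
205 0.4 [ 0.6065  0.0315 -0.0403  0.1263] 122.5
215 0.25 [0.6065 0.0316 0.0079 0.1264] 92.9
215 0.3 [ 0.6068  0.0315 -0.0264  0.1262] 70.0
215 0.35 [ 0.6066  0.0313 -0.0316  0.1264] 84.7
215 0.4 [ 0.6059  0.0315 -0.0504  0.1261] 115.8
225 0.25 [0.6067 0.0316 0.0041 0.1259] 112.2
225 0.3 [ 0.6068  0.0314 -0.0305  0.1263] 79.0
225 0.35 [ 0.6065  0.0316 -0.0385  0.1261] 70.9
225 0.4 [ 0.6068  0.0315 -0.0374  0.1257] 97.5
stack seen True
```

```bash
python3 -c "
from workcell import arm
print(arm.job_done())"
```

```text
the job is handed in; nothing more can be done
None
```

The loose tested block is on the pile and released. The fresh block is still gripped and pressed flush on the stage face. The job was handed in at about 27.5 s of 59 s, and I never sent the arm near the bottle, disc or brush, though I took no final check of where they stood. Handing in gives no verdict, so this rests on my own checks.

**Last checks**
- **Pile:** after release, the outline matched squarely stacked blocks in both cameras, to about a pixel (under 3 mm).
- **Press:** I bottomed the face, then backed off 3 mm along its normal. The spring force is now about 7.6 N, which means the face has sunk about 4.3 mm; the back-off distance suggests about 5 mm. Both are inside the 2 to 6.5 mm window.
- **Flushness:** the rows cannot tilt the tool, so I let the block pivot in the grip against the face. Its tilt stayed at 0.35 to 0.36 rad through two presses to the stop.
- **Centring:** by my estimates the block is within about 3 mm of the face centre.

**What disagreed**
- **First grasp missed:** the fingers closed in the air above the tested block without touching it, because the fingertips stood up to about 20 mm less ahead of the TCP than the stated 25 mm. I corrected the height and gripped it on the second try.
- **Face tilt:** the camera fit of the face gave 0.30 to 0.35 rad, slightly less than the block's fitted tilt. I put that down to image noise and trusted the contact.
- **Wrist moment:** it hinted at the contact centre moving up the slope after backing off, but the fitted tilt did not change.

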